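Rock a jammed bridge former out of its bench holder

TASK

The tall spectacle-bridge former is jammed in the bench holder: rock it from side to side, towards one cheek and then the other, until both cheeks have given way, then draw it out. Stand it upright in the empty tray, setting it down gently, not dropping it. Do not pry at the holder with the gripper, and leave the short former, spray bottle, spectacles and carton where they are.

Things in the scene. Friction and masses are not known exactly. Their poses are not given: they have to be found in the camera images.
- former_mid (a point): Tall bridge former, 171 mm, 0.35 kg; point at its centre, 85 mm above its underside, z up. Foot 36 (x) x 38 (y) x 30 mm high; neck 30 x 28 mm up to 105 mm; wooden head 30 (x) x 50 (y) mm from 105 to 160 mm; on top a round ridge of 11 mm radius along x. Grasp the head across its 30 mm. Starts standing on the holder's floor, axes along the holder's; rocks about the bottom edges of its foot.
- holder: Bench holder, fixed, 90 (x) x 160 (y) x 88 mm high; origin at the centre of its underside. Walls before and behind let the former rock only along the holder's y. Two black cheeks, 42 to 88 mm up, flank the neck and overhang the foot by 4.5 mm each, 4 mm above it: pulled up, the former rises 4 mm and stops dead. They stay where pushed (12 N friction).
- cheek_l (a joint): How far the cheek on the holder's +y side is pushed outward, m: up to 0.001 at the start, at most 0.012. Rocking the former 0.10 to 0.13 rad to a side (14 to 18 mm at its head, about 7 N) pushes that cheek back 5 to 9 mm; if it still jams, rock again a little further, not beyond 0.14 rad. With both back over 5 mm it lifts out freely, upright and centred.
- cheek_r (a joint): The same for the cheek on the holder's -y side, outward along -y.
- holder_floor (a point): Centre of the holder's floor, 8 mm above its origin, on which the foot stands; low sills keep the foot within 2 mm of it in y. The foot must rise 80 mm from here to clear the holder.
- tray: The empty grey plastic tray, fixed, 120 x 120 mm, 22 mm high, walls 4 mm; the origin is the centre of its underside, floor 4 mm above it.
- tray_taken: An equal tray, fixed, in which the short former stands; leave it so. Origin as for the empty tray.
- short_former_mid (a point): Short former, a bystander, 106 mm high, head 62 mm wide, standing in the taken tray; the point is 47.5 mm above its underside.
- spray_bottle: Silver spray bottle with a trigger head, a bystander, 84 mm across, 240 mm high; origin at the centre of its underside.
- spectacles: A pair of spectacles lying on the bench, a bystander, 135 (x) x 130 (y) mm, 50 mm high; origin at the middle of its front, on the bench; the arms point along +x.
- carton: Open cardboard carton, a bystander, 160 x 120 x 50 mm high; origin at the centre of its underside.
Mind the look-alikes: they are no part of the job. Leave any red look-alike of the part that bears former_mid alone.

How it is judged:
On the way, in this order (a step that is already met when the one before it is completed fails the run):
1. rocked to both sides: both cheeks are pushed back over 3 mm while the former is still in the holder (value of joint each of cheek_l, cheek_r above 0.003 m and z of former_mid in the frame of holder below 0.108 m and horizontal distance between former_mid and holder below 0.03 m), for 0.1 s.
2. the former is drawn out clear above the holder (z of former_mid in the frame of holder above 0.165 m), for 0.1 s.
At the end, for the whole second after the job is handed in: The tall former stands upright (within 0.1 rad) and still on the floor of the empty tray, wholly inside it and released; both cheeks of the holder remain pushed back over 3 mm (horizontal distance between former_mid and tray below 0.055 m and z of former_mid in the frame of tray between 0.083 and 0.094 m and angle between former_mid's own z axis and vertical below 0.1 rad and linear speed of former below 0.02 m/s and value of joint each of cheek_l, cheek_r above 0.003 m); the robot touches nothing.
It fails at once if the former is dropped (moves faster than 0.4 m/s with no finger on it: a fall of about 8 mm) (contact force between the fingers and former below 0.1 N and linear speed of former above 0.4 m/s).
It fails at once if the gripper or arm presses on the holder or its cheeks with over 4 N (contact force between any of the fingers, the arm and holder above 4 N).
It fails at once if a bystander is moved over 20 mm (distance of any of short_former_mid, spray_bottle, spectacles, carton from where it was at the start of the episode above 0.02 m).
It also fails if it takes over 64 s, if anything falls off the work surface, if the arm or the gripper's body presses on something with over 40 N, if the wrist force passes 120 N, or if a joint passes its speed limit or range.

ROBOT

A 6-joint arm with a two-finger parallel gripper is mounted at the origin on the work surface. World frame = base frame: x ahead of the robot, y to its left, z up, the work surface at z = 0. Lengths are in m, angles in rad, forces in N, time in s.
With the tool pointing down it reaches from about 0.225 to 0.875 m from the base axis. Payload 3.4 kg.
Tool frame: the origin (TCP) lies midway between the tips of the shut fingers; the grasp point (between the pads) lies 19 mm behind it (manip.tcp_to_grasp is the distance from the TCP to the grasp point, in m); x points along the fingers, y is the direction in which the jaws open and shut, and the axes are right-handed (so a half turn about x gives the same grasp; the last joint's range is limited). The gripper opens to 85 mm and grips with 20 to 120 N. Pads are 22 mm wide; open, the fingers measure 114 mm over their backs; the gripper's body (76 mm by 85 mm) begins 54 mm behind the grasp point. The pads swing forward as they close: fully open they stand 13 mm farther back than shut.
Start: joints at [-1.338, 0.276, 1.505, -0, 1.361, -0.121], TCP at [0.199, -0.539, 0.194] pointing down, gripper open.
Joint ranges: [-2.89, 2.89], [-0.75, 2.08], [0.22, 2.7], [-1.18, 4.32], [0.11, 2.71], [-2.7, 2.7]. Speed limits (rad/s): [2.57, 2.57, 3.14, 3.14, 3.14, 3.14].

INTERFACE

Orientations are given as a unit quaternion [w, x, y, z].
In Python, from rig import readout, eyes, job, manip gives the robot as it stands. The module is installed in compiled form; this text tells all that it offers.
- The arm moves only by the tool carry_out, never from a script. Its argument "deltas" is one flat list of numbers, 7 for each row, row after row: the shift along the tool's x, y, z scaled (see below), then the turn, a rotation vector about the tool's x, y, z scaled (see below), then the opening, from -1 (shut) to 1 (fully open). In form: [dx, dy, dz, ax, ay, az, grip, dx, dy, dz, ax, ay, az, grip, ...]. A call has 1 to 10 rows; each row shifts and turns the commanded pose from where the row before left it, along the tool's axes as they then stand; what a row does not reach is not made up. The controller multiplies each number of a shift by 60 mm and each number of a turn by 4 degrees. A row lasts 1/8 s, in which the tool goes at most 62.5 mm and 10.7 degrees, less where a joint would pass 70% of its speed; a pose out of reach is approached as far as the arm can. A call with a number of a shift or a turn outside -1 to 1 is refused whole. A call with a gripper value outside its range is refused whole. The fingers move at their own pace and stop on an object; "newtons" is the grip in N (left out, the last holds). Time passes only in rows, so rows that do not move let the fingers close. It gives the time, the measured TCP pose, the force and the opening at its end, in the units of the state.
- readout.get_state(): the state, without advancing time (a new reading comes with each control period).
- eyes.get_image(name): name is "scene" or "side" or "wrist"; returns a dict with "color" (400x640x3 uint8, red, green, blue), "z_map" (400x640 float32, m along the optical axis (not along the pixel's ray), 0 where there is no reading), "mtx" (3x3 intrinsics, pixels), "origin" and "orientation" of the camera in the world. Camera axes: x right, y down, z forward; pixel columns grow to the right and rows downward; lengths in m; the calibration is good to about 2 mm. The wrist camera is an equidistant fisheye: a pixel r from the principal point sees the ray r / f radians off the axis. A picture is of the moment at which its call begins.
- job.sign_off(): hands the job in, once; it reports no verdict.
The state is a dict: "clock": time; "qpos": joint angles; "qd": joint speeds; "effort": joint torques, N m; "position": TCP position; "ee_rot": TCP orientation; "contact_force": force on the tool from outside, world axes, zero at the start; "moment": the same for the moment, N m; "width": finger opening in m.
Only numpy, scipy, OpenCV 4.12 (cv2) and the standard library are available. Lean on these libraries where they do the work, as an engineer would, in place of code of your own. Each camera call takes 0.05 s, during which the arm holds its last target.

## Working session

There is one attempt and no reset: what is moved stays moved. The work goes in short steps, Python scripts to look and compute and a tool call to move; the robot and the scene stay as the last step left them, time stands still between calls to the robot, and variables do not carry over. Pictures are saved under pics/ and viewed, and the job is handed in when it is done.

Besides the shell and the picture viewer there is one more tool, called after "Call:" in YAML: its name, and indented under it one key for each argument. carry_out: Moves the arm, as the interface text tells. Its arguments: {"type":"object","properties":{"deltas":{"type":"array"},"newtons":{"type":"number"}},"required":["deltas"]}

```bash
mkdir -p pics; python3 - <<'E'
from rig import readout, eyes, manip
import cv2,numpy as np,pickle
print(readout.get_state(), manip.tcp_to_grasp)
d={}
for n in ["scene","side","wrist"]:
    im=eyes.get_image(n); d[n]=im
    cv2.imwrite(f"pics/{n}0.png",im["color"][:,:,::-1])
    print(n,im["mtx"].tolist(),im["origin"],im["orientation"])
pickle.dump(d,open("d0.pkl","wb"))
E
```

```text
{'clock': 0.0, 'qpos': array([-1.33798244e+00,  2.76599936e-01,  1.50616680e+00, -8.33946814e-06,
        1.36072319e+00, -1.21007979e-01]), 'qd': array([-0.00128605,  0.00043869,  0.00140401,  0.00038171,  0.00157991,
       -0.00225425]), 'effort': array([-5.68685173e-04, -4.16775405e+01, -2.45807165e+01, -1.78499517e-04,
        1.09986356e-02,  1.44139079e-05]), 'position': array([ 0.19907138, -0.53877365,  0.19272357]), 'ee_rot': array([-0.12377439, -0.6960295 , -0.12511354,  0.69611022]), 'contact_force': array([ 0.36836599, -0.36605241,  0.32115418]), 'moment': array([-0.00484473,  0.02963612,  0.00917847]), 'width': 0.0855630333615348} 0.0187
scene [[481.5458708993688, 0.0, 311.6532331305364], [0.0, 481.5458708993688, 200.1194694137629], [0.0, 0.0, 1.0]] [ 1.17715372 -0.59725214  1.22286347] [-0.28815378  0.87654874  0.36833425 -0.11384015]
side [[511.26953569845006, 0.0, 318.9604277476365], [0.0, 511.26953569845006, 191.29035198262414], [0.0, 0.0, 1.0]] [0.32992806 1.2327571  1.22606569] [ 0.04728571 -0.0829403   0.90964181 -0.40427311]
wrist [[309.70691628693146, 0.0, 324.20492492494355], [0.0, 309.70691628693146, 200.0496000763558], [0.0, 0.0, 1.0]] [ 0.26620892 -0.51440095  0.37380645] [ 0.11510689  0.81229187 -0.56588467 -0.08189544]
```

View pics/scene0.png

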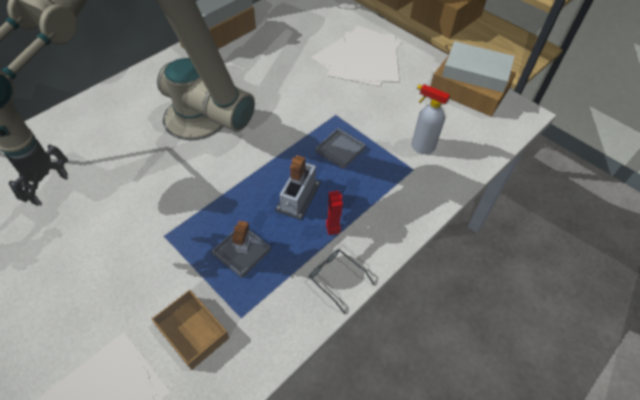

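View pics/side0.png

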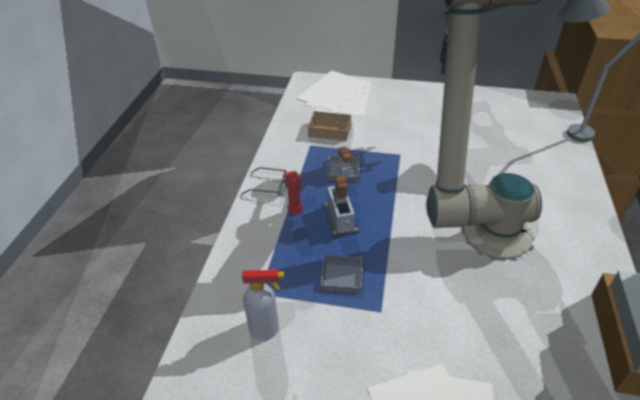

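View pics/wrist0.png

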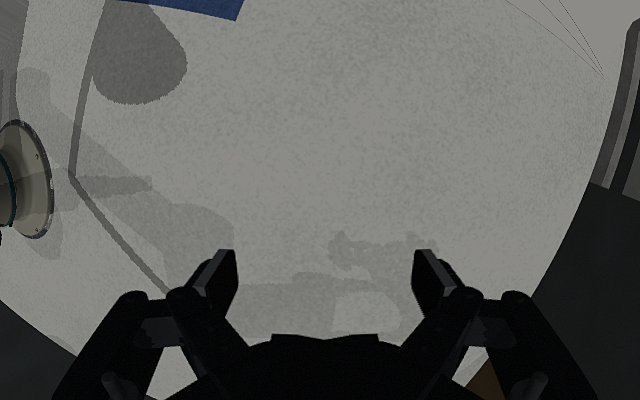

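The scene view shows the tall former in the holder at about (298,185), the empty tray at (342,147), the short former's tray at (240,250), and the red look-alike at (335,213). In the side view the holder is at (341,210) and the empty tray at (342,273). Next I measure these from depth.

```bash
cat > h.py <<'E'
import numpy as np,cv2
from scipy.spatial.transform import Rotation as R
def Rm(q): return R.from_quat([q[1],q[2],q[3],q[0]]).as_matrix()
def cloud(im):
    h,w=im["z_map"].shape;u,v=np.meshgrid(np.arange(w),np.arange(h));K=im["mtx"]
    z=im["z_map"];P=np.stack([(u-K[0,2])/K[0,0]*z,(v-K[1,2])/K[1,1]*z,z],-1)
    W=P@Rm(im["orientation"]).T+im["origin"];W[z==0]=np.nan;return W
E
python3 - <<'E'
from h import *;import pickle
d=pickle.load(open("d0.pkl","rb"))
for n,pts in dict(scene=[(298,163),(290,190),(342,147),(240,230),(335,195),(375,170)],side=[(341,185),(341,210),(342,273),(345,155),(293,180)]).items():
    W=cloud(d[n]); 
    for p in pts: print(n,p,np.round(W[p[1],p[0]],4))
    c=d[n]["color"]
    x0,y0=(260,110) if n=="scene" else (300,140)
    cv2.imwrite(f"pics/{n}_crop.png",cv2.resize(c[y0:y0+ (150),x0:x0+140 if n=='scene' else x0+100][:,:,::-1],None,fx=4,fy=4,interpolation=cv2.INTER_CUBIC)[:600])
    # heights
    m=(W[...,2]>0.004)&(W[...,2]<0.25)&(W[...,0]>.3)&(W[...,0]<.75)&(abs(W[...,1])<.35)
    k,l,s,ce=cv2.connectedComponentsWithStats(m.astype(np.uint8))
    for i in range(1,k):
        if s[i,4]>80:
            q=W[l==i]; print(n,s[i],np.round(q.min(0),3),np.round(q.max(0),3))
E
```

```text
scene (298, 163) [0.5243 0.0118 0.1775]
scene (290, 190) [ 0.5273 -0.0252  0.0873]
scene (342, 147) [0.47   0.2683 0.0065]
scene (240, 230) [ 0.5444 -0.2277  0.1079]
scene (335, 195) [0.6745 0.0073 0.174 ]
scene (375, 170) [ 0.6111  0.2782 -0.0018]
scene [316 128  49  42 856] [0.389 0.173 0.004] [0.552 0.34  0.031]
scene [ 275  156   47   65 1692] [ 0.414 -0.071  0.004] [0.585 0.144 0.185]
scene [325 190  21  48 595] [ 0.58  -0.022  0.004] [0.704 0.127 0.174]
scene [ 212  221   61   57 1403] [ 0.456 -0.304  0.004] [ 0.614 -0.16   0.117]
scene [308 247  32  32 185] [ 0.72  -0.167  0.004] [ 0.75  -0.032  0.048]
side (341, 185) [0.5091 0.0445 0.1713]
side (341, 210) [0.505  0.0644 0.0823]
side (342, 273) [0.4711 0.2522 0.0007]
side (345, 155) [ 0.534  -0.2077  0.0928]
side (293, 180) [0.6667 0.0318 0.1584]
side [ 321  147   40   90 1874] [ 0.446 -0.345  0.004] [0.617 0.114 0.181]
side [277 170  25  46 647] [ 0.648 -0.166  0.005] [0.75  0.044 0.174]
side [320 255  42  37 639] [0.408 0.192 0.004] [0.536 0.327 0.029]
```

View pics/scene_crop.png

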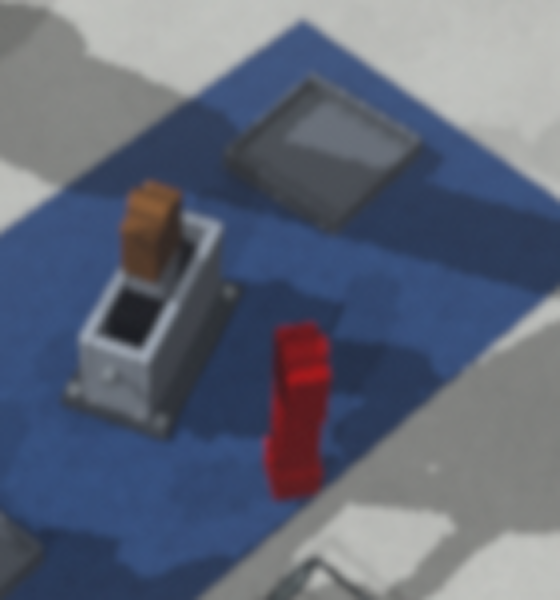

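View pics/side_crop.png

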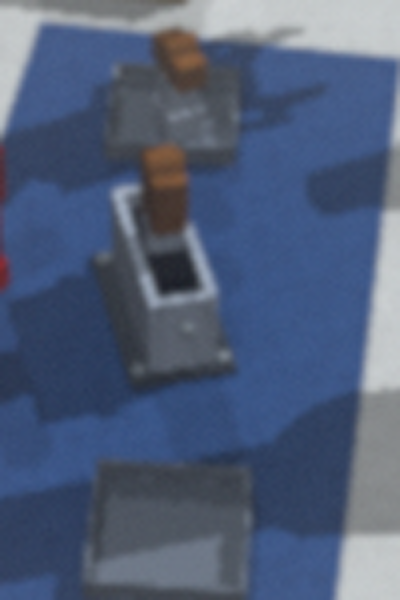

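```bash
cat > m.py <<'E'
from h import *
import pickle,sys
def run(d):
    for n in ["scene","side"]:
        W=cloud(d[n]).reshape(-1,3);C=d[n]["color"].reshape(-1,3).astype(int)
        def rect(lbl,m):
            q=W[m]; 
            if len(q)<10: print(n,lbl,len(q));return
            r=cv2.minAreaRect(q[:,:2].astype(np.float32)); print(n,lbl,len(q),"c",np.round(r[0],4),"s",np.round(r[1],4),"a",round(r[2],1),"med",np.round(np.median(q,0),4))
        near=(abs(W[:,0]-.51)<.1)&(abs(W[:,1]-.04)<.11)
        rect("rim",near&(abs(W[:,2]-.088)<.006)&(C[:,2]>C[:,0]-10))
        wood=near&(C[:,0]>C[:,2]+30)
        rect("headtop",wood&(W[:,2]>.15)); rect("wood",wood&(W[:,2]>.1))
        t=(abs(W[:,0]-.47)<.11)&(abs(W[:,1]-.26)<.11)
        rect("traywall",t&(W[:,2]>.014)&(W[:,2]<.035)); rect("tray",t&(W[:,2]>.005)&(W[:,2]<.035))
E
python3 - <<'E'
from m import *
run(pickle.load(open("d0.pkl","rb")))
E
```

```text
scene rim 384 c [0.5153 0.017 ] s [0.0576 0.1473] a 22.1 med [ 0.5256 -0.0053  0.0869]
scene headtop 154 c [0.5166 0.0157] s [0.0305 0.0493] a 23.3 med [0.5191 0.0096 0.17  ]
scene wood 189 c [0.5168 0.0151] s [0.0305 0.0506] a 23.3 med [0.5208 0.0063 0.1688]
scene traywall 258 c [0.4724 0.2547] s [0.1256 0.1261] a 5.0 med [0.4746 0.2533 0.0203]
scene tray 862 c [0.4702 0.2594] s [0.2181 0.2187] a 89.9 med [0.4726 0.2552 0.0084]
side rim 241 c [0.5155 0.0225] s [0.0567 0.1497] a 22.0 med [0.5105 0.0469 0.0855]
side headtop 87 c [0.5142 0.0222] s [0.0285 0.0536] a 9.4 med [0.5119 0.0271 0.1708]
side wood 87 c [0.5142 0.0222] s [0.0285 0.0536] a 9.4 med [0.5119 0.0271 0.1708]
side traywall 254 c [0.4726 0.261 ] s [0.1202 0.1284] a 6.0 med [0.4724 0.2724 0.0195]
side tray 644 c [0.4721 0.2604] s [0.2091 0.2098] a 3.0 med [0.4726 0.266  0.01  ]
```

```bash
cat > plan.py <<'E'
from h import *
from rig import readout
def tgtR(yaw,tilt=None,sgn=1):
    # tool x down, tool y along sgn*holder x
    hx=np.array([np.cos(yaw),np.sin(yaw),0])*sgn; x=np.array([0,0,-1.]); return np.stack([x,hx,np.cross(x,hx)],1)
def step(p0,R0,p1,R1):
    dp=R0.T@(p1-p0); w=R.from_matrix(R0.T@R1).as_rotvec(); return dp/.06, np.degrees(w)/4
def cur():
    s=readout.get_state(); return np.array(s["position"]),Rm(s["ee_rot"]),s
def rows(p1,R1,N,p0=None,R0=None):
    if p0 is None: p0,R0,_=cur()
    w=R.from_matrix(R0.T@R1).as_rotvec(); out=[]
    P,Q=p0,R0
    for i in range(1,N+1):
        Pn=p0+(p1-p0)*i/N; Qn=R0@R.from_rotvec(w*i/N).as_matrix()
        a,b=step(P,Q,Pn,Qn); out.append(np.r_[a,b]); P,Q=Pn,Qn
    return np.array(out)
E
python3 - <<'E'
from plan import *
np.set_printoptions(precision=3,suppress=True)
p,Rc,s=cur(); print(p);print(Rc)
for sg in (1,-1):
    Rt=tgtR(np.radians(22),sgn=sg); print(sg,R.from_matrix(Rc.T@Rt).as_rotvec())
    print(rows(np.array([.5,.03,.30]),Rt,20)[[0,10,19]])
E
```

```text
[ 0.199 -0.539  0.193]
[[-0.     0.346 -0.938]
 [ 0.001 -0.938 -0.346]
 [-1.    -0.001 -0.   ]]
1 [-1.601 -0.001  0.001]
[[-0.089 -0.358 -0.4   -1.147 -0.001  0.001]
 [-0.089  0.037 -0.535 -1.147 -0.001  0.001]
 [-0.089  0.381 -0.377 -1.147 -0.001  0.001]]
-1 [1.541 0.001 0.001]
[[-0.089 -0.358 -0.4    1.103  0.001  0.001]
 [-0.089 -0.535 -0.037  1.103  0.001  0.001]
 [-0.089 -0.435  0.313  1.103  0.001  0.001]]
```

Call:
carry_out:
  deltas: [-0.2, -0.5, -0.55, 0, 0, 0, 1, -0.2, -0.5, -0.55, 0, 0, 0, 1, -0.2, -0.5, -0.55, 0, 0, 0, 1, -0.2, -0.5, -0.55, 0, 0, 0, 1, -0.2, -0.5, -0.55, 0, 0, 0, 1, -0.2, -0.5, -0.55, 0, 0, 0, 1, -0.2, -0.5, -0.55, 0, 0, 0, 1, -0.2, -0.5, -0.55, 0, 0, 0, 1, -0.2, -0.5, -0.55, 0, 0, 0, 1, 0, -0.5, -0.55, 0, 0, 0, 1]

```text
clock: 1.4
position: [0.4057, -0.1426, 0.3025]
ee_rot: [0.125, 0.697, 0.124, -0.695]
contact_force: [1.0, -0.1, -0.4]
width: 0.0857
```

Call:
carry_out:
  deltas: [0, -0.5, -0.6, 0, 0, 0, 1, 0, -0.5, -0.6, 0, 0, 0, 1, 0, -0.5, -0.6, 0, 0, 0, 1, 0, -0.5, -0.6, 0, 0, 0, 1, 0, 0, 0, -1, 0, 0, 1, 0, 0, 0, -1, 0, 0, 1, 0, 0, 0, -1, 0, 0, 1, 0, 0, 0, -1, 0, 0, 1, 0, 0, 0, -1, 0, 0, 1, 0, 0, 0, -1, 0, 0, 1]

```text
clock: 2.65
position: [0.4981, 0.0189, 0.3012]
ee_rot: [-0.267, -0.654, -0.267, 0.655]
contact_force: [-0.7, 0.0, 0.0]
width: 0.0853
```

Call:
carry_out:
  deltas: [0, 0, 0, -1, 0, 0, 1, 0, 0, 0, -1, 0, 0, 1, 0, 0, 0, -1, 0, 0, 1, 0, 0, 0, -1, 0, 0, 1, 0, 0, 0, -1, 0, 0, 1, 0, 0, 0, -1, 0, 0, 1, 0, 0, 0, -1, 0, 0, 1, 0, 0, 0, -1, 0, 0, 1, 0, 0, 0, -1, 0, 0, 1, 0, 0, 0, -1, 0, 0, 1]

```text
clock: 3.9
position: [0.4981, 0.0188, 0.3012]
ee_rot: [-0.475, -0.524, -0.475, 0.524]
contact_force: [0.2, -0.2, -0.8]
width: 0.0857
```

Call:
carry_out:
  deltas: [0, 0, 0, -1, 0, 0, 1, 0, 0, 0, -1, 0, 0, 1, 0, 0, 0, -1, 0, 0, 1, 0, 0, 0, -1, 0, 0, 1, 0, 0, 0, -1, 0, 0, 1, 0, 0, 0, -1, 0, 0, 1, 0, 0, 0, -1, 0, 0, 1, 0, 0, 0, 0, 0, 0, 1]

```text
clock: 4.9
position: [0.4981, 0.0188, 0.3013]
ee_rot: [0.587, 0.394, 0.587, -0.394]
contact_force: [0.1, 0.4, 0.7]
width: 0.0857
```

```bash
python3 - <<'E'
from plan import *
from rig import eyes
import pickle
np.set_printoptions(precision=4,suppress=True)
p,Rc,s=cur(); print(s["clock"],p,s["qpos"],s["contact_force"]);print(Rc)
im=eyes.get_image("wrist"); pickle.dump(im,open("w1.pkl","wb")); print(im["origin"])
cv2.imwrite("pics/w1.png",im["color"][:,:,::-1])
E
```

```text
4.9 [0.4981 0.0188 0.3013] [-0.1018  0.1155  1.4515 -0.0001  1.5752 -0.4898] [0.1118 0.3762 0.6648]
[[-0.0006  0.9257  0.3783]
 [-0.0001  0.3783 -0.9257]
 [-1.     -0.0006 -0.0002]]
[0.4717 0.0848 0.4823]
```

View pics/w1.png

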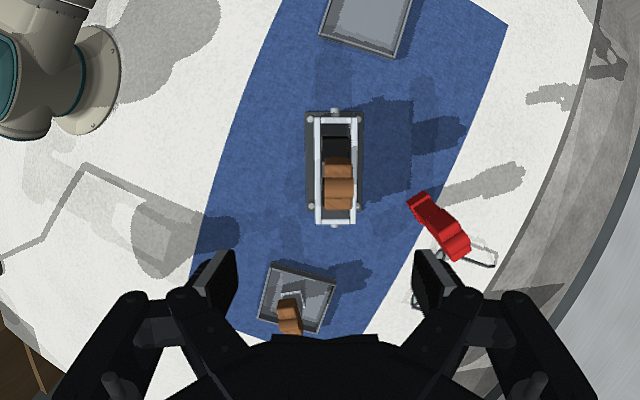

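The wrist view shows the holder squarely aligned, with its rim spanning about (313–357, 117–223) and the wood head at (338,180). The tray is at (368,25).

```bash
cat >> h.py <<'E'
def wcloud(im):
    z=im["z_map"];h,w=z.shape;u,v=np.meshgrid(np.arange(w),np.arange(h));K=im["mtx"]
    x=(u-K[0,2])/K[0,0];y=(v-K[1,2])/K[1,1];t=np.hypot(x,y)+1e-9
    g=np.tan(t)/t; P=np.stack([x*g*z,y*g*z,z],-1)
    W=P@Rm(im["orientation"]).T+im["origin"];W[(z==0)|(t>1.2)]=np.nan;return W
E
python3 - <<'E'
from h import *;import pickle
np.set_printoptions(precision=4,suppress=True)
im=pickle.load(open("w1.pkl","rb"));W=wcloud(im);C=im["color"].astype(int)
v,u=np.mgrid[:400,:640]
hold=(u>295)&(u<370)&(v>100)&(v<235)
def rect(l,m):
    q=W[m];q=q[np.isfinite(q[:,0])]; r=cv2.minAreaRect(q[:,:2].astype(np.float32)); print(l,len(q),np.array(r[0]),np.array(r[1]),r[2],"z",np.percentile(q[:,2],[5,50,95]))
wood=hold&(C[...,0]>C[...,2]+25)
rect("rim",hold&~wood&(abs(W[...,2]-.088)<.006))
rect("base",hold&~wood&(W[...,2]<.03)&(C.max(-1)<90)&(C[...,2]<C[...,0]+25))
rect("headtop",wood&(W[...,2]>.16));rect("wood",wood&(W[...,2]>.105))
a=np.radians(22);ex=np.array([np.cos(a),np.sin(a)]);ey=np.array([-np.sin(a),np.cos(a)])
for l,m in (("rim",hold&~wood&(abs(W[...,2]-.088)<.005)),("wood",wood&(W[...,2]>.11)),("ridge",wood&(W[...,2]>.17))):
    q=W[m];X=q[:,:2]@ex;Y=q[:,:2]@ey;print(l,np.percentile(X,[1,50,99]),np.percentile(Y,[1,50,99]))
tr=(v<70)&(u>300)&(u<430)
rect("tray",tr&(W[...,2]>.016)&(W[...,2]<.03))
E
```

```text
rim 2149 [0.5147 0.0189] [0.0561 0.1436] 22.50676155090332 z [0.085  0.0869 0.0894]
base 1760 [0.5142 0.0197] [0.0893 0.1589] 22.05963706970215 z [0.0067 0.0085 0.0103]
headtop 1282 [0.5145 0.0194] [0.0287 0.0502] 22.32192611694336 z [0.1671 0.1694 0.1796]
wood 1400 [0.5145 0.0194] [0.0287 0.0502] 22.32192611694336 z [0.1496 0.1691 0.1796]
rim [0.456  0.479  0.5118] [-0.2455 -0.1509 -0.1045]
wood [0.47   0.4834 0.4982] [-0.1992 -0.1696 -0.15  ]
ridge [0.47   0.4842 0.4984] [-0.184  -0.1728 -0.1597]
tray 540 [0.4715 0.2477] [0.1213 0.1031] 5.597476005554199 z [0.0174 0.0223 0.024 ]
```

Call:
carry_out:
  deltas: [0.3, 0.257, 0.094, 0, 0, 0, 1, 0.5, 0, 0, 0, 0, 0, 1, 0.5, 0, 0, 0, 0, 0, 1, 0.5, 0, 0, 0, 0, 0, 1, 0.5, 0, 0, 0, 0, 0, 1, 0.4, 0, 0, 0, 0, 0, 1, 0.2, 0, 0, 0, 0, 0, 1, 0, 0, 0, 0, 0, 0, 1]

```text
clock: 5.95
position: [0.5144, 0.0195, 0.1263]
ee_rot: [0.586, 0.394, 0.588, -0.395]
contact_force: [-0.3, 0.3, 0.6]
width: 0.0856
```

```bash
python3 - <<'E'
from plan import *
from rig import eyes
import pickle
np.set_printoptions(precision=4,suppress=True)
p,Rc,s=cur(); print(s["clock"],p,s["contact_force"])
im=eyes.get_image("wrist"); pickle.dump(im,open("w2.pkl","wb"))
cv2.imwrite("pics/w2.png",im["color"][:,:,::-1])
E
```

```text
5.95 [0.5144 0.0195 0.1263] [-0.2988  0.2517  0.5769]
```

View pics/w2.png

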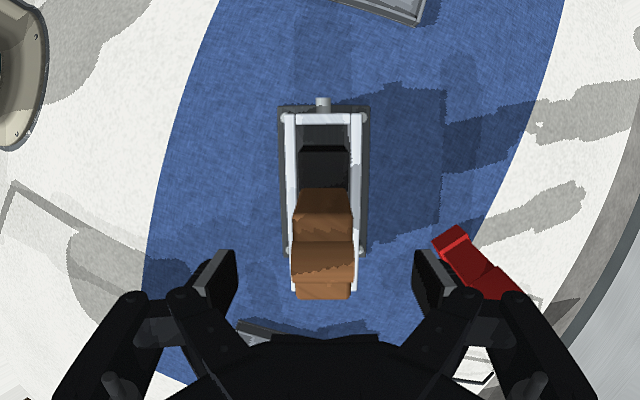

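The head, at about (322,270), is centred between the pads, so I'm closing.

Call:
carry_out:
  deltas: [0, 0, 0, 0, 0, 0, -1, 0, 0, 0, 0, 0, 0, -1, 0, 0, 0, 0, 0, 0, -1, 0, 0, 0, 0, 0, 0, -1, 0, 0, 0, 0, 0, 0, -1, 0, 0, 0, 0, 0, 0, -1, 0, 0, 0, 0, 0, 0, -1, 0, 0, 0, 0, 0, 0, -1]
  newtons: 80

```text
clock: 7.0
position: [0.5153, 0.0192, 0.1285]
ee_rot: [0.588, 0.394, 0.587, -0.394]
contact_force: [-0.6, -0.9, 6.0]
width: 0.0275
```

Call:
carry_out:
  deltas: [-0.006, 0, -0.04, 0, -0.29, 0, -1, -0.006, 0, -0.04, 0, -0.29, 0, -1, -0.006, 0, -0.04, 0, -0.29, 0, -1, -0.006, 0, -0.04, 0, -0.29, 0, -1, -0.006, 0, -0.04, 0, -0.29, 0, -1, 0, 0, 0, 0, 0, 0, -1, 0, 0, 0, 0, 0, 0, -1]

```text
clock: 7.88
position: [0.5112, 0.0294, 0.1296]
ee_rot: [0.618, 0.373, 0.556, -0.413]
contact_force: [2.5, -5.8, 4.5]
width: 0.0278
```

```bash
cat > st.py <<'E'
from plan import *
from rig import eyes
import sys
np.set_printoptions(precision=4,suppress=True)
p,Rc,s=cur(); print(s["clock"],p,s["contact_force"],s["moment"],s["width"])
Rh=tgtR(np.radians(22.2)); d=p-np.array([.5145,.0194,.008]); ey=-Rh[:,2]
print("hx %.4f hy %.4f z %.4f"%(d@Rh[:,1],d@ey,d[2]),"rotvec tool",R.from_matrix(Rh.T@Rc).as_rotvec())
f=np.array(s["contact_force"]);print("Fy",f@ey,"Fx",f@Rh[:,1])
if len(sys.argv)>1:
    im=eyes.get_image("wrist");cv2.imwrite("pics/%s.png"%sys.argv[1],im["color"][:,:,::-1])
E
python3 st.py w3
```

```text
7.875 [0.5112 0.0294 0.1296] [ 2.514  -5.7671  4.5191] [-0.9091 -0.2203  0.0176] 0.02783266134985592
hx 0.0008 hy 0.0105 z 0.1216 rotvec tool [-0.0023 -0.105   0.0013]
Fy -6.289471494092506 Fx 0.14857066423670745
```

View pics/w3.png

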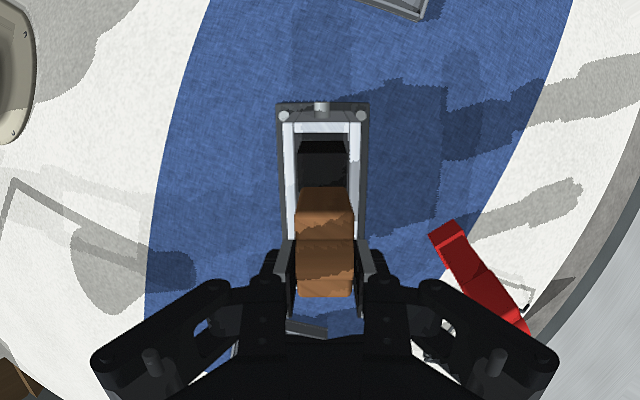

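Call:
carry_out:
  deltas: [-0.004, 0, -0.03, 0, -0.1, 0, -1, -0.004, 0, -0.03, 0, -0.1, 0, -1, 0, 0, 0, 0, 0, 0, -1, 0, 0, 0, 0, 0, 0, -1]

```text
clock: 8.43
position: [0.5104, 0.0315, 0.1296]
ee_rot: [0.622, 0.369, 0.551, -0.417]
contact_force: [2.2, -7.6, 1.8]
width: 0.0275
```

```bash
python3 st.py w4; python3 - <<'E'
from rig import eyes
from h import *
import pickle
np.set_printoptions(precision=4,suppress=True)
im=eyes.get_image("wrist");W=wcloud(im);C=im["color"].astype(int)
pickle.dump(im,open("w4.pkl","wb"))
a=np.radians(22.2);Q=W-[.5145,.0194,0.008];X=Q[...,0]*np.cos(a)+Q[...,1]*np.sin(a);Y=-Q[...,0]*np.sin(a)+Q[...,1]*np.cos(a)
# front face of head / neck along x~0 column
for v in range(130,310,5):
    print(v,C[v,322],"X %.4f Y %.4f Z %.4f"%(X[v,322],Y[v,322],Q[v,322,2]))
E
```

```text
8.425 [0.5104 0.0315 0.1296] [ 2.1582 -7.5851  1.82  ] [-1.3982 -0.5686  0.0228] 0.02747096697415044
hx 0.0007 hy 0.0128 z 0.1216 rotvec tool [-0.0025 -0.121   0.001 ]
Fy -7.838295091436065 Fx -0.8677320414921931
130 [201 210 219] X -0.0005 Y 0.0671 Z 0.0807
135 [20 23 24] X -0.0010 Y 0.0479 Z 0.0009
140 [25 26 27] X -0.0010 Y 0.0432 Z 0.0019
145 [12 13 13] X -0.0007 Y 0.0500 Z 0.0530
150 [11 11 13] X -0.0006 Y 0.0508 Z 0.0728
155 [28 29 31] X -0.0005 Y 0.0489 Z 0.0800
160 [26 29 29] X -0.0005 Y 0.0451 Z 0.0797
165 [27 28 28] X -0.0005 Y 0.0415 Z 0.0798
170 [29 30 31] X -0.0005 Y 0.0379 Z 0.0804
175 [31 32 33] X -0.0005 Y 0.0345 Z 0.0817
180 [27 29 29] X -0.0005 Y 0.0304 Z 0.0808
185 [15 15 18] X -0.0005 Y 0.0264 Z 0.0804
190 [54 39 26] X -0.0003 Y 0.0359 Z 0.1149
195 [53 38 26] X -0.0002 Y 0.0374 Z 0.1268
200 [54 38 26] X -0.0002 Y 0.0386 Z 0.1370
205 [55 40 28] X -0.0001 Y 0.0407 Z 0.1482
210 [58 41 27] X -0.0001 Y 0.0414 Z 0.1559
215 [120  85  57] X -0.0001 Y 0.0391 Z 0.1568
220 [131  93  63] X -0.0001 Y 0.0373 Z 0.1586
225 [98 70 47] X -0.0001 Y 0.0352 Z 0.1597
230 [94 67 45] X -0.0001 Y 0.0320 Z 0.1590
235 [93 66 43] X -0.0001 Y 0.0293 Z 0.1592
240 [67 47 31] X -0.0001 Y 0.0277 Z 0.1614
245 [73 52 35] X -0.0000 Y 0.0274 Z 0.1656
250 [80 58 39] X -0.0000 Y 0.0258 Z 0.1676
255 [80 57 39] X -0.0000 Y 0.0242 Z 0.1695
260 [88 63 43] X -0.0000 Y 0.0228 Z 0.1717
265 [90 65 42] X -0.0000 Y 0.0205 Z 0.1725
270 [98 69 47] X -0.0000 Y 0.0169 Z 0.1716
275 [94 67 45] X -0.0000 Y 0.0143 Z 0.1722
280 [131  93  63] X -0.0001 Y 0.0037 Z 0.1624
285 [145 104  71] X -0.0001 Y 0.0010 Z 0.1634
290 [143 103  70] X -0.0001 Y -0.0025 Z 0.1634
295 [138  97  64] X -0.0001 Y -0.0057 Z 0.1638
300 [ 80 108 158] X -0.0012 Y -0.1608 Z -0.0067
305 [ 76  99 146] X -0.0013 Y -0.1696 Z -0.0067
```

View pics/w4.png

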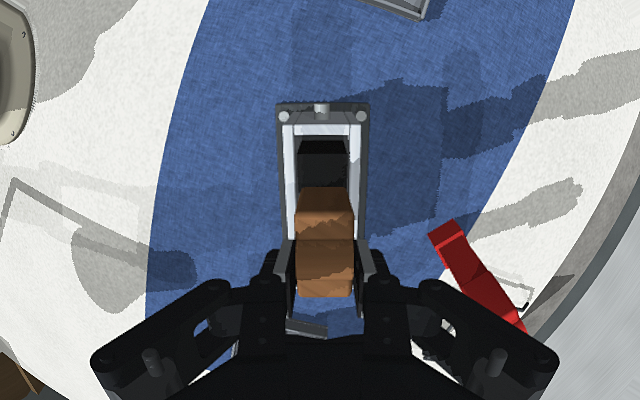

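```bash
cat > ck.py <<'E'
from h import *
import pickle
np.set_printoptions(precision=4,suppress=True)
def ck(im):
    W=wcloud(im);a=np.radians(22.2);Q=W-[.5145,.0194,0.008];X=Q[...,0]*np.cos(a)+Q[...,1]*np.sin(a);Y=-Q[...,0]*np.sin(a)+Q[...,1]*np.cos(a)
    C=im["color"].astype(int)
    m=(abs(X)<.01)&(abs(Q[...,2]-.08)<.004)&(C.max(-1)<60)&(abs(Y)<.075)
    o=[]
    for s in(1,-1):
        q=(Y*s)[m&(Y*s>.015)]; o.append((len(q),np.percentile(q,[1,99]) if len(q)>5 else None))
    return o
E
python3 - <<'E'
from ck import *
for f in("w1","w2","w4"): print(f,ck(pickle.load(open(f+".pkl","rb"))))
E
```

```text
w1 [(296, array([0.0199, 0.0444])), (0, None)]
w2 [(1042, array([0.0175, 0.0443])), (0, None)]
w4 [(971, array([0.0257, 0.0505])), (0, None)]
```

The +y cheek has moved back about 6.3 mm. Next I return the former upright and rock it the other way.

Call:
carry_out:
  deltas: [0.0076, 0, 0.052, 0, 0.33, 0, -1, 0.0076, 0, 0.052, 0, 0.33, 0, -1, 0.0076, 0, 0.052, 0, 0.33, 0, -1, 0.0076, 0, 0.052, 0, 0.33, 0, -1, 0.0076, 0, 0.052, 0, 0.33, 0, -1, 0, 0, 0, 0, 0, 0, -1]

```text
clock: 9.28
position: [0.5154, 0.0193, 0.1285]
ee_rot: [0.587, 0.395, 0.587, -0.394]
contact_force: [-0.8, -1.9, 7.3]
width: 0.0278
```

```bash
python3 st.py
```

```text
9.275 [0.5154 0.0193 0.1285] [-0.7973 -1.933   7.3033] [-0.3072 -0.0169 -0.0061] 0.027822040990666503
hx 0.0008 hy -0.0004 z 0.1205 rotvec tool [0.     0.0005 0.0015]
Fy -1.4884940329078653 Fx -1.4685363491486192
```

Call:
carry_out:
  deltas: [-0.006, 0, 0.04, 0, 0.29, 0, -1, -0.006, 0, 0.04, 0, 0.29, 0, -1, -0.006, 0, 0.04, 0, 0.29, 0, -1, -0.006, 0, 0.04, 0, 0.29, 0, -1, -0.006, 0, 0.04, 0, 0.29, 0, -1, -0.004, 0, 0.03, 0, 0.1, 0, -1, -0.004, 0, 0.03, 0, 0.1, 0, -1, 0, 0, 0, 0, 0, 0, -1, 0, 0, 0, 0, 0, 0, -1]

```text
clock: 10.4
position: [0.5198, 0.0083, 0.1298]
ee_rot: [0.55, 0.418, 0.621, -0.369]
contact_force: [-1.6, 4.9, 7.1]
width: 0.0277
```

```bash
python3 st.py w5; python3 - <<'E'
from ck import *
from rig import eyes
print(ck(eyes.get_image("wrist")))
E
```

```text
10.4 [0.5198 0.0083 0.1298] [-1.6292  4.8516  7.0591] [ 0.8147  0.2594 -0.0339] 0.027660015809120152
hx 0.0007 hy -0.0123 z 0.1218 rotvec tool [-0.0005  0.1221  0.0011]
Fy 5.107509283249353 Fx 0.3246496253557521
[(1103, array([0.021 , 0.0507])), (0, None)]
```

View pics/w5.png

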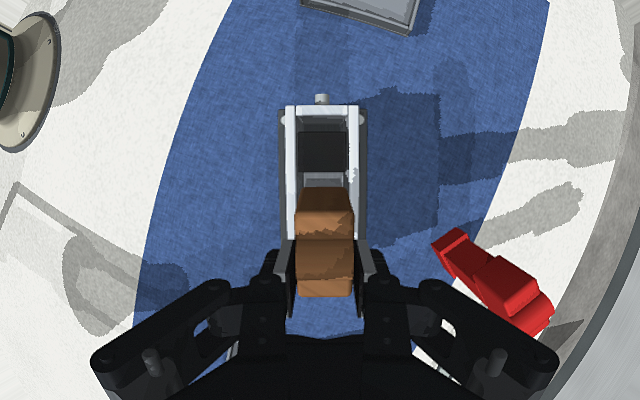

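Call:
carry_out:
  deltas: [-0.002, 0, 0.03, 0, 0.06, 0, -1, 0, 0, 0, 0, 0, 0, -1, 0, 0, 0, 0, 0, 0, -1]

```text
clock: 10.88
position: [0.5203, 0.0071, 0.1298]
ee_rot: [0.549, 0.419, 0.623, -0.368]
contact_force: [-2.1, 5.7, 9.1]
width: 0.0281
```

```bash
python3 st.py; python3 - <<'E'
from h import *
import pickle
from rig import eyes
np.set_printoptions(precision=4,suppress=True)
def f(im):
    W=cloud(im);a=np.radians(22.2);Q=W-[.5145,.0194,0.008];X=Q[...,0]*np.cos(a)+Q[...,1]*np.sin(a);Y=-Q[...,0]*np.sin(a)+Q[...,1]*np.cos(a)
    C=im["color"].astype(int)
    m=(abs(X)<.02)&(abs(Q[...,2]-.08)<.006)&(C.max(-1)<75)&(abs(Y)<.075)
    print([(np.sum(m&(Y*s>.015)),np.percentile((Y*s)[m&(Y*s>.015)],[2,98]) if np.sum(m&(Y*s>.015))>3 else 0) for s in(1,-1)])
im=eyes.get_image("scene");f(pickle.load(open("d0.pkl","rb"))["scene"]);f(im)
a=pickle.load(open("d0.pkl","rb"))["scene"]["color"][150:230,260:340];b=im["color"][150:230,260:340]
cv2.imwrite("pics/cmp.png",cv2.resize(np.hstack([a,b])[:,:,::-1],None,fx=5,fy=5,interpolation=cv2.INTER_CUBIC))
E
```

```text
10.875 [0.5203 0.0071 0.1298] [-2.0914  5.7076  9.0809] [1.0548 0.2888 0.026 ] 0.028086048468407912
hx 0.0007 hy -0.0136 z 0.1218 rotvec tool [-0.0005  0.1272  0.0011]
Fy 6.074683766665369 Fx 0.22021074016250658
[(np.int64(27), array([0.0166, 0.0426])), (np.int64(101), array([0.0174, 0.0476]))]
[(np.int64(37), array([0.0174, 0.0499])), (np.int64(105), array([0.0234, 0.0552]))]
```

View pics/cmp.png

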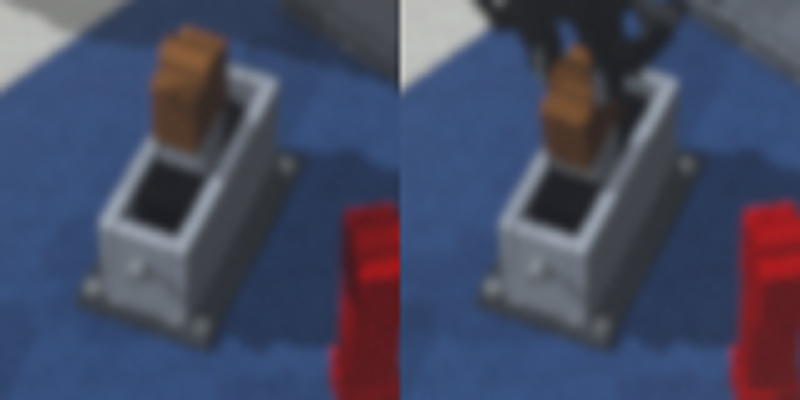

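The −y cheek edge moved from 47.6 to 55.2 mm and its inner face from 17.4 to 23.4 mm, so both cheeks are back about 6–7 mm. Next I return the former upright and lift a little.

Call:
carry_out:
  deltas: [0.008, 0, -0.058, 0, -0.342, 0, -1, 0.008, 0, -0.058, 0, -0.342, 0, -1, 0.008, 0, -0.058, 0, -0.342, 0, -1, 0.008, 0, -0.058, 0, -0.342, 0, -1, 0.008, 0, -0.058, 0, -0.342, 0, -1, 0, 0, 0, 0, 0, 0, -1, -0.03, 0, 0, 0, 0, 0, -1, -0.03, 0, 0, 0, 0, 0, -1, 0, 0, 0, 0, 0, 0, -1]

```text
clock: 12.05
position: [0.5141, 0.0195, 0.1308]
ee_rot: [0.586, 0.394, 0.588, -0.394]
contact_force: [-0.6, -0.3, -3.9]
width: 0.0277
```

```bash
python3 st.py
```

```text
12.05 [0.5141 0.0195 0.1308] [-0.5971 -0.2707 -3.8679] [-0.0047 -0.0763 -0.0004] 0.027749090950793226
hx -0.0004 hy 0.0003 z 0.1228 rotvec tool [-0.0009  0.0012 -0.0016]
Fy -0.025038461086700107 Fx -0.6551493818059376
```

Call:
carry_out:
  deltas: [-0.05, 0, 0, 0, 0, 0, -1, -0.05, 0, 0, 0, 0, 0, -1, -0.05, 0, 0, 0, 0, 0, -1, 0, 0, 0, 0, 0, 0, -1]

```text
clock: 12.55
position: [0.5151, 0.0194, 0.141]
ee_rot: [0.587, 0.394, 0.587, -0.394]
contact_force: [-0.6, 0.9, -3.7]
width: 0.0277
```

Call:
carry_out:
  deltas: [-0.15, 0, 0, 0, 0, 0, -1, -0.15, 0, 0, 0, 0, 0, -1, -0.15, 0, 0, 0, 0, 0, -1, -0.15, 0, 0, 0, 0, 0, -1, -0.2, 0, 0, 0, 0, 0, -1, -0.25, 0, 0, 0, 0, 0, -1, -0.25, 0, 0, 0, 0, 0, -1, -0.25, 0, 0, 0, 0, 0, -1, -0.2, 0, 0, 0, 0, 0, -1, 0, 0, 0, 0, 0, 0, -1]

```text
clock: 13.8
position: [0.5155, 0.0193, 0.2468]
ee_rot: [0.588, 0.394, 0.586, -0.394]
contact_force: [-0.1, 0.2, -4.0]
width: 0.0275
```

```bash
python3 st.py w6;python3 - <<'E'
from h import *
from rig import eyes
np.set_printoptions(precision=4,suppress=True)
for n in("side","wrist"):
    im=eyes.get_image(n);W=(wcloud if n=="wrist" else cloud)(im)
    m=(abs(W[...,0]-.47)<.1)&(abs(W[...,1]-.26)<.1)&(W[...,2]>.014)&(W[...,2]<.035)
    r=cv2.minAreaRect(W[m][:,:2].astype(np.float32));print(n,r)
    cv2.imwrite(f"pics/{n}6.png",im["color"][:,:,::-1])
E
```

```text
13.8 [0.5155 0.0193 0.2468] [-0.1199  0.2354 -4.043 ] [ 0.0298  0.0005 -0.0573] 0.027491901735527152
hx 0.0009 hy -0.0005 z 0.2388 rotvec tool [-0.0012 -0.0013  0.0022]
Fy 0.26320735344618945 Fx -0.02207754443816126
side ((0.47226056456565857, 0.26130419969558716), (0.11983761191368103, 0.12745273113250732), 5.783161640167236)
wrist ((0.4730394780635834, 0.23347070813179016), (0.12085361033678055, 0.07459837198257446), 5.3038458824157715)
```

View pics/wrist6.png

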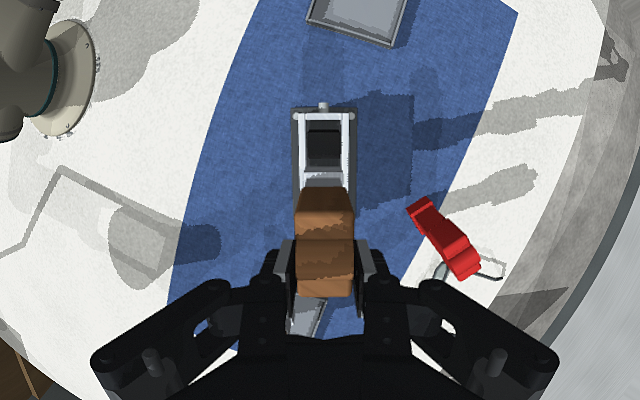

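View pics/side6.png

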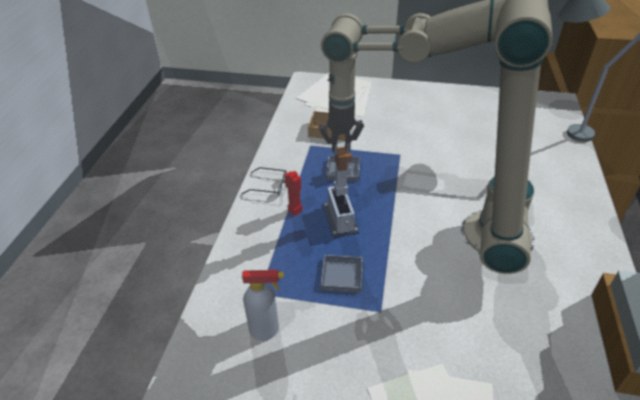

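Call:
carry_out:
  deltas: [0, 0.043, -0.2, 0, 0, 0, -1, 0, 0.084, -0.4, 0, 0, 0, -1, 0, 0.1, -0.48, 0, 0, 0, -1, 0, 0.1, -0.48, 0, 0, 0, -1, 0, 0.1, -0.48, 0, 0, 0, -1, 0, 0.1, -0.48, 0, 0, 0, -1, 0, 0.1, -0.48, 0, 0, 0, -1, 0, 0.1, -0.48, 0, 0, 0, -1, 0, 0.063, -0.3, 0, 0, 0, -1, 0, 0.042, -0.175, 0, 0, 0, -1]

```text
clock: 15.2
position: [0.4705, 0.2588, 0.2453]
ee_rot: [0.587, 0.393, 0.587, -0.394]
contact_force: [1.0, -0.9, -5.1]
width: 0.0277
```

Call:
carry_out:
  deltas: [0.2, 0, 0, 0, 0, 0, -1, 0.3, 0, 0, 0, 0, 0, -1, 0.3, 0, 0, 0, 0, 0, -1, 0.3, 0, 0, 0, 0, 0, -1, 0.3, 0, 0, 0, 0, 0, -1, 0.2, 0, 0, 0, 0, 0, -1, 0.1, 0, 0, 0, 0, 0, -1, 0, 0, 0, 0, 0, 0, -1]

```text
clock: 16.2
position: [0.471, 0.2576, 0.1433]
ee_rot: [0.587, 0.394, 0.587, -0.394]
contact_force: [0.5, 0.6, -4.0]
width: 0.0277
```

```bash
python3 st.py w7
```

```text
16.2 [0.471  0.2576 0.1433] [ 0.4626  0.5942 -3.9961] [-0.0241  0.0182  0.0395] 0.027701643100635553
hx 0.0497 hy 0.2370 z 0.1353 rotvec tool [-0.0009 -0.0002 -0.0006]
Fy 0.37534015508169605 Fx 0.6527831771061415
```

View pics/w7.png

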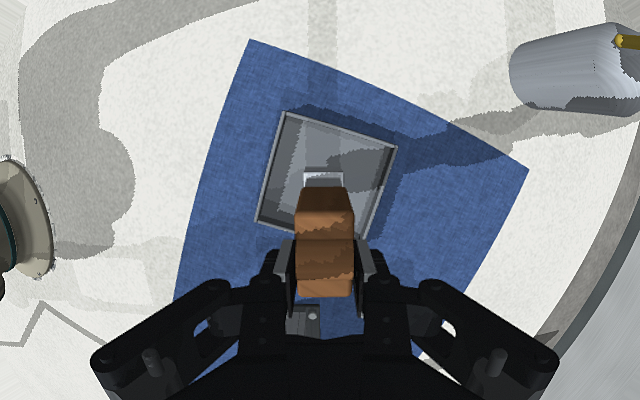

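The foot, at about (322,180), sits inside the tray walls. The last part of the descent goes slowly.

Call:
carry_out:
  deltas: [0.07, 0, 0, 0, 0, 0, -1, 0.06, 0, 0, 0, 0, 0, -1, 0.05, 0, 0, 0, 0, 0, -1, 0.04, 0, 0, 0, 0, 0, -1, 0.03, 0, 0, 0, 0, 0, -1, 0, 0, 0, 0, 0, 0, -1]

```text
clock: 17.0
position: [0.4709, 0.2579, 0.1284]
ee_rot: [0.587, 0.394, 0.587, -0.394]
contact_force: [-0.1, 0.3, -3.6]
width: 0.0275
```

Call:
carry_out:
  deltas: [0.02, 0, 0, 0, 0, 0, -1, 0.02, 0, 0, 0, 0, 0, -1, 0, 0, 0, 0, 0, 0, -1, 0, 0, 0, 0, 0, 0, -1]

```text
clock: 17.5
position: [0.471, 0.2579, 0.1262]
ee_rot: [0.587, 0.394, 0.587, -0.394]
contact_force: [-0.1, -0.4, -3.5]
width: 0.0277
```

Call:
carry_out:
  deltas: [0.015, 0, 0, 0, 0, 0, -1, 0.015, 0, 0, 0, 0, 0, -1, 0, 0, 0, 0, 0, 0, -1, 0, 0, 0, 0, 0, 0, -1]

```text
clock: 18.0
position: [0.4711, 0.258, 0.1246]
ee_rot: [0.587, 0.394, 0.587, -0.394]
contact_force: [-0.1, -0.5, -1.4]
width: 0.0276
```

Call:
carry_out:
  deltas: [0.015, 0, 0, 0, 0, 0, -1, 0, 0, 0, 0, 0, 0, -1, 0, 0, 0, 0, 0, 0, -1]

```text
clock: 18.38
position: [0.4713, 0.2581, 0.1246]
ee_rot: [0.587, 0.394, 0.587, -0.394]
contact_force: [-1.5, -1.1, 5.0]
width: 0.0277
```

```bash
python3 st.py w8
```

```text
18.375 [0.4713 0.2581 0.1246] [-1.5297 -1.076   4.9977] [-0.1691  0.4355  0.003 ] 0.02771342077261238
hx 0.0501 hy 0.2373 z 0.1166 rotvec tool [-0.0013 -0.0001  0.0011]
Fy -0.4182449777666311 Fx -1.8228906245278946
```

Seated: the force went from −3.6 N to +5 N at z 0.1246. I ease the grip before opening.

Call:
carry_out:
  deltas: [0, 0, 0, 0, 0, 0, -1, 0, 0, 0, 0, 0, 0, -1]
  newtons: 20

```text
clock: 18.68
position: [0.4713, 0.2581, 0.1246]
ee_rot: [0.587, 0.394, 0.587, -0.394]
contact_force: [-1.9, -0.5, 5.5]
width: 0.0278
```

Call:
carry_out:
  deltas: [0, 0, 0, 0, 0, 0, -0.2, 0, 0, 0, 0, 0, 0, 0, 0, 0, 0, 0, 0, 0, 0.3, 0, 0, 0, 0, 0, 0, 0.7, 0, 0, 0, 0, 0, 0, 1, 0, 0, 0, 0, 0, 0, 1, 0, 0, 0, 0, 0, 0, 1]

```text
clock: 19.55
position: [0.471, 0.2579, 0.1234]
ee_rot: [0.587, 0.394, 0.587, -0.394]
contact_force: [-0.2, -0.4, 0.1]
width: 0.0855
```

```bash
python3 st.py w9
```

```text
19.55 [0.471  0.2579 0.1234] [-0.1774 -0.4089  0.148 ] [-0.0593 -0.0098 -0.0641] 0.08549403358210178
hx 0.0499 hy 0.2373 z 0.1154 rotvec tool [-0.0013 -0.0001 -0.    ]
Fy -0.3115981950794168 Fx -0.31873359485624236
```

View pics/w9.png

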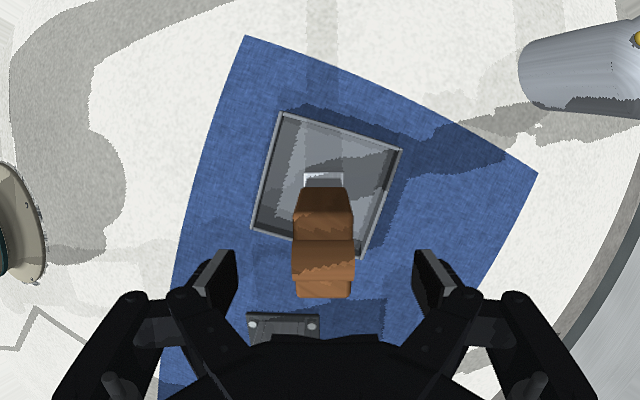

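The former stands free, with both fingers clear of it. I retreat straight up.

Call:
carry_out:
  deltas: [-0.15, 0, 0, 0, 0, 0, 1, -0.3, 0, 0, 0, 0, 0, 1, -0.4, 0, 0, 0, 0, 0, 1, -0.4, 0, 0, 0, 0, 0, 1, -0.4, 0, 0, 0, 0, 0, 1, -0.4, 0, 0, 0, 0, 0, 1, -0.4, 0, 0, 0, 0, 0, 1, -0.3, 0, 0, 0, 0, 0, 1, 0, 0, 0, 0, 0, 0, 1, 0, 0, 0, 0, 0, 0, 1]

```text
clock: 20.85
position: [0.4706, 0.2578, 0.288]
ee_rot: [0.587, 0.394, 0.587, -0.394]
contact_force: [0.4, -1.0, -0.0]
width: 0.0855
```

```bash
python3 st.py; python3 - <<'E'
from h import *
from ck import ck
from rig import eyes
import pickle
np.set_printoptions(precision=4,suppress=True)
d0=pickle.load(open("d0.pkl","rb"))
im=eyes.get_image("wrist");W=wcloud(im);C=im["color"].astype(int)
cv2.imwrite("pics/w10.png",im["color"][:,:,::-1])
m=(np.hypot(W[...,0]-.472,W[...,1]-.258)<.06)&(W[...,2]>.1)
print("former",cv2.minAreaRect(W[m][:,:2].astype(np.float32)),np.percentile(W[m][:,2],[5,50,99]))
t=(abs(W[...,0]-.472)<.085)&(abs(W[...,1]-.258)<.085)&(W[...,2]>.016)&(W[...,2]<.026)
print("tray",cv2.minAreaRect(W[t][:,:2].astype(np.float32)))
print("cheek wrist",ck(im))
im=eyes.get_image("scene");cv2.imwrite("pics/s10.png",im["color"][:,:,::-1])
for n,i in(("before",d0["scene"]),("after",im)):
    W=cloud(i);a=np.radians(22.2);Q=W-[.5145,.0194,0.008];X=Q[...,0]*np.cos(a)+Q[...,1]*np.sin(a);Y=-Q[...,0]*np.sin(a)+Q[...,1]*np.cos(a)
    C=i["color"].astype(int);m=(abs(X)<.02)&(abs(Q[...,2]-.08)<.006)&(C.max(-1)<75)&(abs(Y)<.075)
    print(n,[np.percentile((Y*s)[m&(Y*s>.015)],[2,98]) for s in(1,-1)])
E
```

```text
20.85 [0.4706 0.2578 0.288 ] [ 0.4444 -0.9633 -0.0007] [ 0.008   0.065  -0.0074] 0.08548083708093368
hx 0.0494 hy 0.2373 z 0.2800 rotvec tool [-0.0012 -0.0001 -0.0009]
Fy -1.0597692542652795 Fx 0.04748714228798173
former ((0.47166046500205994, 0.2588580250740051), (0.11996579170227051, 0.04945281147956848), 22.09365463256836) [0.3419 0.4106 0.4312]
tray ((0.4704556167125702, 0.2575971484184265), (0.12114600092172623, 0.12076273560523987), 5.567927837371826)
cheek wrist [(238, array([0.0212, 0.0719])), (25, array([0.0206, 0.0236]))]
before [array([0.0166, 0.0426]), array([0.0174, 0.0476])]
after [array([0.0176, 0.0485]), array([0.024 , 0.0548])]
```

View pics/w10.png

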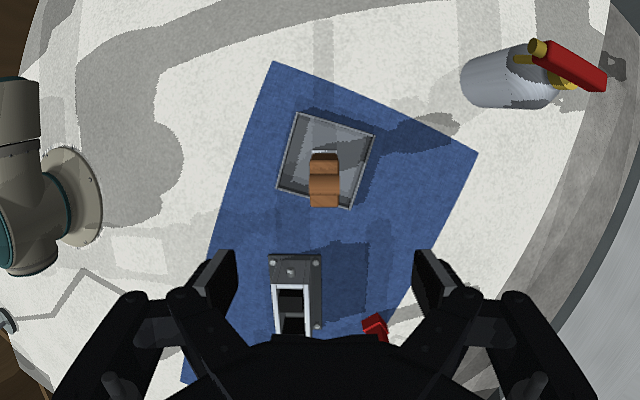

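View pics/s10.png

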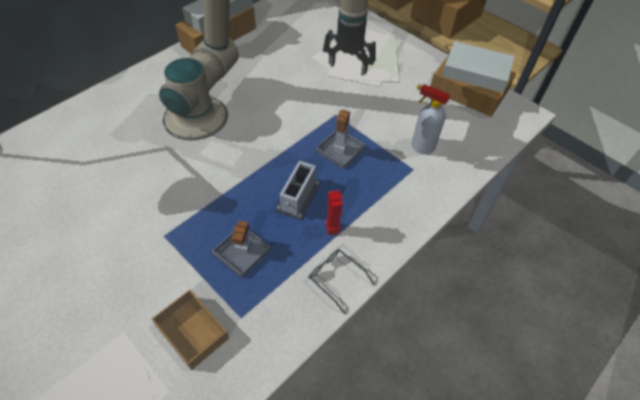

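The wrist view shows the former's head at (324,180) in the middle of the tray. In the scene view the former stands upright at (342,135) and the bystanders are unmoved. I do one last numeric check before handing in.

```bash
python3 - <<'E'
from h import *
from rig import eyes,job
im=eyes.get_image("wrist");W=wcloud(im);v,u=np.mgrid[:400,:640]
m=(u>290)&(u<360)&(v>140)&(v<220)&(W[...,2]>.1)&(W[...,2]<.2)
q=W[m];print(cv2.minAreaRect(q[:,:2].astype(np.float32)),np.percentile(q[:,2],[5,50,99]))
ok=abs(np.percentile(q[:,2],99)-.175)<.005
print(ok)
if ok: print(job.sign_off())
E
```

```text
((0.4710140526294708, 0.2578771114349365), (0.030001388862729073, 0.05092867091298103), 21.654497146606445) [0.14181595 0.16506911 0.17635752]
True
the job is handed in; nothing more can be done
None
```

I rocked the tall former about 0.12 rad towards +y and 0.127 rad towards −y. I then brought it upright, drew it out (it came free at about 4 N, roughly its own weight) and stood it in the empty tray. The job is handed in; the interface gives no verdict.

**Last checks:**
- **Former:** the head footprint measures 30 × 51 mm with its top at 0.176 m (0.175 m expected). That fits it standing upright on the tray floor. Its centre is within 1 mm of the measured tray centre.
- **Gripper:** it is open, clear above the former, with no contact force.
- **Cheeks:** by depth both are still pushed back about 6–7 mm, good to a millimetre or two. At the end I trusted only the scene view for this. The final wrist reading was no use because most of the holder was out of its view.
- **Bystanders:** the short former, spray bottle, spectacles and carton look unmoved in the last scene picture. I checked them by eye only, without measuring.
- **Limits:** the arm's time at the last reading was about 21 s of the 64 s allowed. The highest force I read at the tool was about 11 N.

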